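Centre the vial on the balance pan and take the reading

TASK

The sample vial standing off-centre on the balance's round pan must be weighed: nudge it gently with the fingertips, low down, until its foot stands wholly inside the small inner ring at the middle of the pan, upright and let go of. Then press the balance's round key fully down and let it come back up. Do not pinch, lift or topple the vial, do not lean on the pan, do not press the key while the vial is still off-centre, and leave the two vials and the test cassette beside the balance where they are.

Things in the scene. Friction and masses are not known exactly. Their poses are not given: they have to be found in the camera images.
- sample_vial: the capped plastic sample vial that stands on the pan: 72 mm tall, round body 20 mm across up to 56 mm, above it the screw cap 23 mm across; 15 to 31 g. Origin at the centre of its flat round foot (20 mm across), z along the vial. It is loose and top-heavy: it slides when pushed low down (on the polished pan, friction about 0.35; within some 15 mm above the pan is safe) and falls over when pushed near the middle or at the cap.
- balance: portable bench balance, a flat white housing fixed to the table, 220 mm long (x), 150 mm wide (y), its top face 42 mm above the table. Origin on the table straight below the pan's centre; the housing reaches from x = -140 mm to x = +86 mm and y = -78 to +78 mm, counting its grey base. The end with the dark display and the key lies towards its -x (towards the robot, turned up to about 25 degrees either way).
- pan: the balance's round polished steel pan, 116 mm across, 5 mm thick, its top 56 mm above the table, 9 mm of air between it and the housing. It sits on a soft stub under its centre and rocks by up to 3 degrees either way when pressed near the edge; under the vial alone it tilts by 1 to 2 degrees. Origin at the centre of its underside, z up.
- pan_centre (a point): centre of the pan's top face, 56 mm above the table. Two turned grooves run round it: the small inner ring, 32 mm across, and a larger one 76 mm across. The vial's foot is inside the inner ring when its centre is within 6 mm of this point.
- key_top (a point): centre of the top of the balance's only key, a round grey button 29 mm across beside the display (48.5 mm above the table at rest), on the balance's -y side; presses straight down.
- key (a joint): travel of the key in m: 0 at rest, 0.004 fully down; springs back by itself, about 1 N to start it and 4.5 N to hold it fully down.
- waiting_vial_a: a second sample vial, the same size as the first, standing on the table on the balance's -y side; origin at the centre of its foot. Leave it alone.
- waiting_vial_b: a third sample vial, the same size, standing on the table on the balance's -y side; origin at the centre of its foot. Leave it alone.
- loose_cassette: a white test cassette, 72 x 24 x 9 mm, lying on the table near the balance's +y side; origin at the centre of its underside, x along its length. Leave it alone.

How it is judged:
On the way, in this order (a step that is already met when the one before it is completed fails the run):
1. the vial stands upright inside the inner ring, let go of (horizontal distance between sample_vial and pan_centre below 0.006 m and angle between sample_vial's own z axis and vertical below 0.1 rad and linear speed of sample_vial below 0.01 m/s and contact force between the fingers and sample_vial below 0.02 N), for 0.3 s.
2. the key is pressed fully down (value of joint key above 0.0032 m), for 0.05 s.
At the end, for the whole second after the job is handed in: The sample vial stands upright (within 5.7 degrees) and at rest on the pan with its foot's centre within 6 mm of the pan's centre, the key has been pressed down by at least 3.2 mm after that and is up again, and the two other vials and the cassette are within 15 mm of where they stood (horizontal distance between sample_vial and pan_centre below 0.006 m and z of sample_vial in the frame of pan_centre between -0.003 and 0.003 m and angle between sample_vial's own z axis and vertical below 0.1 rad and linear speed of sample_vial below 0.01 m/s and value of joint key below 0.001 m and distance of each of waiting_vial_a, waiting_vial_b, loose_cassette from where it was at the start of the episode below 0.015 m); the robot touches nothing.
It fails at once if the vial was tipped by more than 14 degrees, lifted by more than 6 mm or knocked off the pan (angle between sample_vial's own z axis and vertical above 0.25 rad or z of sample_vial in the frame of pan_centre above 0.006 m or z of sample_vial in the frame of pan_centre below -0.006 m).
It fails at once if the vial was pinched or pushed with more than 5 N (contact force between the fingers and sample_vial above 5 N).
It fails at once if the robot leaned on the pan with more than 4 N (contact force between any of the fingers, the arm and pan above 4 N).
It fails at once if the key was pressed while the vial was off-centre (value of joint key above 0.002 m and horizontal distance between sample_vial and pan_centre above 0.006 m).
It fails at once if a bystander was moved by more than 15 mm (distance of any of waiting_vial_a, waiting_vial_b, loose_cassette from where it was at the start of the episode above 0.015 m).
It also fails if it takes over 64 s, if anything falls off the work surface, if the arm or the gripper's body presses on something with over 40 N, if the wrist force passes 120 N, or if a joint passes its speed limit or range.

ROBOT

A 6-joint arm with a two-finger parallel gripper is mounted at the origin on a cart in front of the work surface, level with it; the furniture and walls round the work are solid. World frame = base frame: x ahead of the robot, y to its left, z up, the work surface at z = 0. Lengths are in m, angles in rad, forces in N, time in s.
With the tool pointing down it reaches from about 0.275 to 1 m from the base axis. Payload 8.4 kg.
Tool frame: the origin (TCP) lies at the very end of the fingers, on their centre line; the grasp point (between the pads) lies 19 mm behind it; z points along the fingers, y is the line along which they close (so a half turn about z gives the same grasp; the last joint's range is limited). The gripper opens to 85 mm and grips with 20 to 120 N. Pads are 22 mm wide; open, the fingers measure 114 mm over their backs; the gripper's body (76 mm by 85 mm) begins 54 mm behind the grasp point. The pads swing forward as they close: fully open they stand 13 mm farther back than shut.
Start: joints at [1.148, 0.353, 1.633, -0, 1.155, -0.002], TCP at [0.255, 0.57, 0.231] pointing down, gripper open.
Joint ranges: [-2.63, 2.63], [-0.92, 2.1], [0.06, 2.66], [-1.3, 4.44], [0, 2.69], [-3.02, 3.02]. Speed limits (rad/s): [2.22, 2.22, 2.79, 3.14, 3.14, 3.14].

INTERFACE

Orientations are given as [roll, pitch, yaw] about the fixed x, y, z axes, in that order (R = Rz(yaw) Ry(pitch) Rx(roll)).
In Python, from rig import arm, snapshot, ticket gives the robot as it stands.
- The arm moves only by the shell command python3 -m pendant 'ROWS' [FORCE]. ROWS is JSON, a list that holds one entry, the list of rows, each a list of 7 numbers: the closure, from -1 (fully open) to 1 (shut), then the shift along the tool's x, y, z in m, then the turn, a rotation vector about the tool's x, y, z in rad. A call has exactly 10 rows; each row is the pose to reach, as a shift and turn from the pose commanded when the call began, along the tool's axes at that moment; what a row does not reach only later rows make up. A row lasts 1/8 s, in which the tool goes at most 62.5 mm and 10.7 degrees, less where a joint would pass 70% of its speed; a pose out of reach is approached as far as the arm can. A call with a gripper value outside its range is refused whole. The fingers move at their own pace and stop on an object; FORCE is the grip in N (left out, the last holds). Time passes only in rows, so rows that repeat a pose let the fingers close, or fill a call up. It gives the time, the measured TCP pose, the force, the opening and the grip force at its end, in the units of the state.
- arm.read_state(): the state, without advancing time (a new reading comes with each control period).
- snapshot(name): name is "side" or "top" or "wrist"; returns a dict with "pixels" (384x512x3 uint8, blue, green, red), "depth" (384x512 float32, m along the optical axis (not along the pixel's ray), 0 where there is no reading), "mtx" (3x3 intrinsics, pixels), "position" and "attitude" of the camera in the world; the wrist camera has in their place "T_tool_cam" (4x4, takes a point from camera to tool coordinates, whose origin is the TCP and whose axes are the flange's). Camera axes: x right, y down, z forward; pixel columns grow to the right and rows downward; lengths in m; the calibration is good to about 2 mm. A picture is of the moment at which its call begins: read the wrist's pose just before it.
- ticket.finish_job(): hands the job in; it is judged then, once.
The state is a dict: "time_s": time; "qpos": joint angles; "joint_velocities": joint speeds; "joint_torque": joint torques, N m; "ee_pos": TCP position; "ee_rot": TCP orientation; "wrist_force": force on the tool from outside, world axes, zero at the start; "moment": the same for the moment, N m; "opening": finger opening in m; "finger_force": force on a finger pad.
Only numpy, scipy, OpenCV 4.12 (cv2) and the standard library are available. Lean on these libraries where they do the work, as an engineer would, in place of code of your own. Each camera call takes 0.05 s, during which the arm holds its last target. There are 200 camera calls.

## Working session

There is one attempt and no reset: what is moved stays moved. The work goes in short steps, Python scripts to look and compute and a shell command to move; the robot and the scene stay as the last step left them, time stands still between calls to the robot, and variables do not carry over. Pictures are saved under pics/ and viewed, at most 13 in all, crops included, and the job is handed in when it is done.

```bash
mkdir -p pics; ls; cat > h.py <<'E'
import numpy as np,cv2
from rig import arm,snapshot
from scipy.spatial.transform import Rotation as R
def save(n,s,crop=None,k=1):
    im=s["pixels"]
    if crop: im=im[crop[1]:crop[3],crop[0]:crop[2]]
    cv2.imwrite(f"pics/{n}.png",cv2.resize(im,None,fx=k,fy=k,interpolation=cv2.INTER_CUBIC))
E
python3 - <<'E'
from h import *
st=arm.read_state();print(st)
a=[snapshot(n) for n in("side","top")]
for n,s in zip(("side","top"),a):
    print(n,s["mtx"],s["position"],s["attitude"]);np.save(n+".npy",s,allow_pickle=True)
cv2.imwrite("pics/a.png",cv2.resize(np.hstack([s["pixels"] for s in a]),(800,300)))
save("top",a[1],None,1.5)
E
```

```text
pics
{'time_s': 0.0, 'qpos': array([ 1.14759078e+00,  3.53665640e-01,  1.63414364e+00,  6.39486904e-06,
        1.15520549e+00, -2.39636899e-03]), 'joint_velocities': array([ 0.00025209, -0.00062498, -0.00057082,  0.00098625,  0.00015089,
       -0.00055987]), 'joint_torque': array([ 7.13644458e-04, -6.05240750e+01, -3.42065191e+01,  1.03116227e-05,
        9.60477220e-03, -1.39178499e-05]), 'ee_pos': array([0.25510896, 0.57003386, 0.23054669]), 'ee_rot': array([-3.14017056e+00, -9.25474161e-06,  2.72078088e+00]), 'wrist_force': array([-0.43797715,  0.17980928,  0.73403374]), 'moment': array([0.03530213, 0.00479588, 0.02144988]), 'finger_force': 0.0, 'opening': 0.08556591296206024}
side [[449.31469907   0.         270.45851454]
 [  0.         449.31469907 191.99274218]
 [  0.           0.           1.        ]] [ 0.28509747 -1.00623327  0.38094629] [-1.92205962  0.00395639 -0.39397843]
top [[424.67358569   0.         252.40859283]
 [  0.         424.67358569 190.73026345]
 [  0.           0.           1.        ]] [ 0.53364219 -0.2467476   0.89560759] [-3.07226798 -0.0170482  -1.55382201]
```

View pics/a.png

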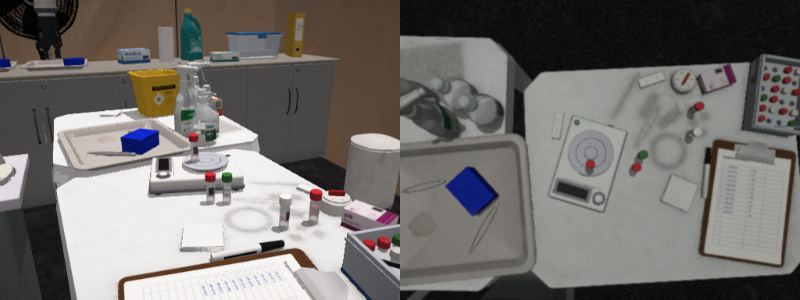

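View pics/top.png

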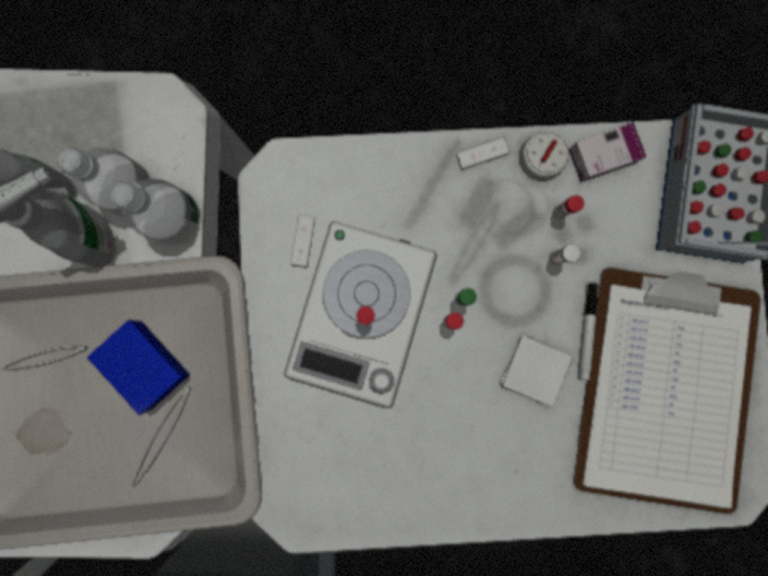

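The top view shows the pan centre near (245,195) in native pixels, the sample's red cap near (243,210) and the key near (254,254). The waiting vials are at (303,214) and (311,198), and the cassette is at (201,160). Next I'll measure these.

```bash
cat >> h.py <<'E'
def pose(s,tool=None):
    if "position" in s: return R.from_euler("xyz",s["attitude"]).as_matrix(),np.array(s["position"])
    T=np.eye(4);T[:3,:3]=R.from_euler("xyz",tool["ee_rot"]).as_matrix();T[:3,3]=tool["ee_pos"]
    T=T@s["T_tool_cam"];return T[:3,:3],T[:3,3]
def ray(s,uv,tool=None):
    M,p=pose(s,tool);d=M@np.linalg.inv(s["mtx"])@np.array([uv[0],uv[1],1.]);return p,d
def onz(s,uv,z,tool=None):
    p,d=ray(s,uv,tool);return p+d*(z-p[2])/d[2]
def proj(s,P,tool=None):
    M,p=pose(s,tool);q=s["mtx"]@M.T@(np.array(P)-p);return q[:2]/q[2]
def cross(a,b):
    (p,d),(q,e)=a,b;t=np.linalg.lstsq(np.c_[d,-e],q-p,rcond=None)[0];A=p+d*t[0];B=q+e*t[1];return (A+B)/2,np.linalg.norm(A-B)
def red(s):
    hsv=cv2.cvtColor(s["pixels"],cv2.COLOR_BGR2HSV);m=cv2.inRange(hsv,(0,130,60),(10,255,255))|cv2.inRange(hsv,(170,130,60),(180,255,255))
    n,l,st,c=cv2.connectedComponentsWithStats(m);return [(c[i].round(1),st[i]) for i in range(1,n) if st[i][4]>15]
def dpt(s,uv,tool=None):
    z=s["depth"][int(round(uv[1])),int(round(uv[0]))];p,d=ray(s,uv,tool);return p+d*z
E
python3 - <<'E'
from h import *
S=np.load("side.npy",allow_pickle=True).item();T=np.load("top.npy",allow_pickle=True).item()
for n,s in(("side",S),("top",T)):
    for c,st in red(s): print(n,c,st,dpt(s,c).round(3))
for nm,uv,z in(("pan",(244.7,195.3),.056),("key",(254,254),.0485),("cap",(243.5,210.5),.072+.056),("va",(303,214),.072),("vb",(311,198),.072)):
    print(nm,onz(T,uv,z).round(4),dpt(T,uv).round(4))
# ellipse candidates in top
im=cv2.resize(T["pixels"][140:280,180:300],None,fx=5,fy=5,interpolation=cv2.INTER_CUBIC);
im2=cv2.resize(S["pixels"][160:275,175:335],None,fx=5,fy=5,interpolation=cv2.INTER_CUBIC)
cv2.imwrite("pics/c.png",im2);cv2.imwrite("pics/d.png",im[:600])
E
```

```text
side [281.2 142.8] [279 139   5   9  40] [0.885 0.346 0.016]
side [247.3 175.5] [242 170  12  12 123] [ 0.55  -0.255  0.122]
side [268.8 225.9] [263 219  13  14 155] [ 0.545 -0.369  0.068]
side [404.1 249.1] [397 242  15  15 200] [ 0.701 -0.525  0.068]
side [430.7 246.2] [421 242  21   9 158] [ 0.782 -0.494  0.042]
side [491.  310.5] [483 303  17  16 226] [ 0.701 -0.688  0.063]
side [473. 312.] [464 306  16  15 149] [ 0.675 -0.684  0.066]
top [497.4  88.6] [494  85   8   8  46] [ 0.807 -0.75   0.064]
top [365.6 100.1] [362  94   8  13  29] [ 0.783 -0.489  0.044]
top [469.   97.8] [466  95   7   7  44] [ 0.786 -0.691  0.066]
top [495.6 102. ] [492  99   8   7  46] [ 0.779 -0.745  0.066]
top [480.6 113. ] [477 110   8   7  46] [ 0.756 -0.714  0.066]
top [507.8 117.4] [504 114   8   8  53] [ 0.747 -0.768  0.068]
top [478.9 126.4] [475 123   9   8  49] [ 0.729 -0.71   0.066]
top [382.7 135.5] [377 131  12  10  91] [ 0.705 -0.515  0.073]
top [463.9 137.9] [461 135   7   7  43] [ 0.704 -0.678  0.069]
top [490.9 142. ] [487 139   9   7  50] [ 0.697 -0.732  0.068]
top [462.5 151.2] [459 148   8   7  44] [ 0.677 -0.675  0.069]
top [243.3 210. ] [238 205  11  11  99] [ 0.552 -0.243  0.127]
top [302.5 213.6] [297 209  11  10  87] [ 0.548 -0.358  0.072]
pan [ 0.5828 -0.245   0.056 ] [ 0.5829 -0.245   0.0544]
key [ 0.4672 -0.2655  0.0485] [ 0.4672 -0.2655  0.0478]
cap [ 0.5511 -0.2435  0.128 ] [ 0.5511 -0.2434  0.1256]
va [ 0.5476 -0.3588  0.072 ] [ 0.5476 -0.359   0.0707]
vb [ 0.579  -0.3741  0.072 ] [ 0.5792 -0.3747  0.0683]
```

View pics/c.png

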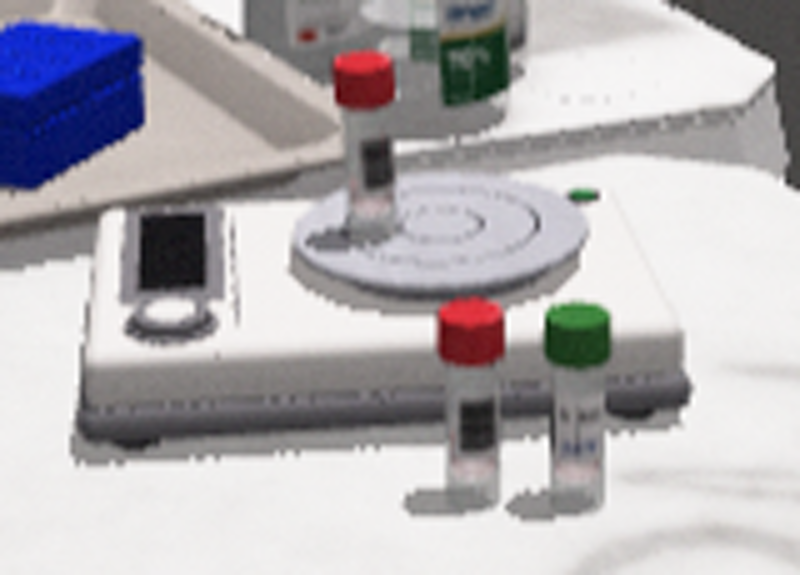

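The side view shows the sample at (247,175). It stands clear on the robot side of the rings, and the waiting vials are well aside. A vertical finger would touch the overhanging cap first, so I'll tilt the tool 20° and push with the fingertips slightly apart as a cradle.

```bash
cat >> h.py <<'E'
def go(P,yaw,tilt):
    # tool z = outward along heading 'yaw' by tilt, down
    st=arm.read_state();R0=R.from_euler("xyz",st["ee_rot"])
    Rt=R.from_euler("z",yaw)*R.from_euler("y",-tilt)*R.from_euler("x",np.pi)
    print("shift",R0.inv().apply(np.array(P)-st["ee_pos"]).round(4),"rot",(R0.inv()*Rt).as_rotvec().round(4),"z",Rt.apply([0,0,1]).round(3))
E
python3 - <<'E'
from h import *
s=snapshot("wrist");print(s["T_tool_cam"].round(3),s["mtx"])
go([0.45,-0.245,0.26],0,0.35);go([0.45,-0.245,0.26],0,0.0)
E
```

```text
[[ 0.001 -0.958 -0.285  0.071]
 [ 1.     0.001  0.    -0.   ]
 [ 0.    -0.285  0.958 -0.143]
 [ 0.     0.     0.     1.   ]] [[277.85452994   0.         254.65681653]
 [  0.         277.85452994 194.11216107]
 [  0.           0.           1.        ]]
shift [-0.5108 -0.6645 -0.0286] rot [-0.4748  0.1028  2.6839] z [ 0.343 -0.    -0.939]
shift [-0.5108 -0.6645 -0.0286] rot [-3.0000e-04  1.4000e-03  2.7208e+00] z [ 0. -0. -1.]
```

```bash
python3 -m pendant '[[[-1,-0.03,-0.039,-0.003,0,0,0.16],[-1,-0.06,-0.078,-0.006,0,0,0.32],[-1,-0.09,-0.117,-0.01,0,0,0.48],[-1,-0.12,-0.156,-0.013,0,0,0.64],[-1,-0.15,-0.195,-0.016,0,0,0.8],[-1,-0.18,-0.234,-0.02,0,0,0.96],[-1,-0.21,-0.273,-0.022,0,0,1.12],[-1,-0.24,-0.312,-0.024,0,0,1.28],[-1,-0.27,-0.351,-0.026,0,0,1.44],[-1,-0.3,-0.39,-0.028,0,0,1.6]]]' 20; python3 -c "
from h import *
go([0.45,-0.245,0.26],0,0)
go([0.43,-0.245,0.22],0,0.35)"
```

```text
time_s: 1.4
ee_pos: [0.3699, 0.0904, 0.2594]
ee_rot: [3.141, -0.0, 1.116]
wrist_force: [2.0, 0.7, -0.0]
opening: 0.0855
finger_force: 0.0
shift [-0.2661  0.2194 -0.0005] rot [ 2.0000e-04 -4.0000e-04  1.1158e+00] z [ 0. -0. -1.]
shift [-0.2749  0.2014  0.0394] rot [-0.195   0.3123  1.1039] z [ 0.343 -0.    -0.939]
```

```bash
python3 -m pendant '[[[0.67,-0.034,0.025,0.003,-0.024,0.039,0.138],[0.67,-0.069,0.05,0.006,-0.048,0.078,0.276],[0.67,-0.103,0.075,0.01,-0.072,0.117,0.414],[0.67,-0.138,0.1,0.015,-0.097,0.156,0.552],[0.67,-0.172,0.125,0.02,-0.121,0.195,0.69],[0.67,-0.206,0.15,0.025,-0.146,0.234,0.828],[0.67,-0.24,0.176,0.03,-0.17,0.273,0.966],[0.67,-0.275,0.201,0.035,-0.195,0.312,1.104],[0.67,-0.275,0.201,0.039,-0.195,0.312,1.104],[0.67,-0.275,0.201,0.039,-0.195,0.312,1.104]]]' 20; python3 -c "
from h import *
st=arm.read_state()
s=snapshot('wrist');save('w1',s)
np.save('w1.npy',dict(s=s,st=st),allow_pickle=True)
print(red(s))
go([0.43,-0.245,0.22],0,0.35)"
```

```text
time_s: 2.65
ee_pos: [0.4305, -0.2425, 0.2196]
ee_rot: [-3.141, -0.348, 0.005]
wrist_force: [0.7, 1.0, -1.0]
opening: 0.0142
finger_force: 0.0
[(array([483.3,   2.4]), array([475,   0,  19,   7,  94], dtype=int32)), (array([256. , 101.2]), array([245,  88,  23,  27, 480], dtype=int32)), (array([356.7, 123.6]), array([346, 112,  22,  23, 365], dtype=int32))]
shift [-0.0008  0.0028 -0.0003] rot [-0.0026  0.0018  0.0059] z [ 0.343 -0.    -0.939]
```

View pics/w1.png

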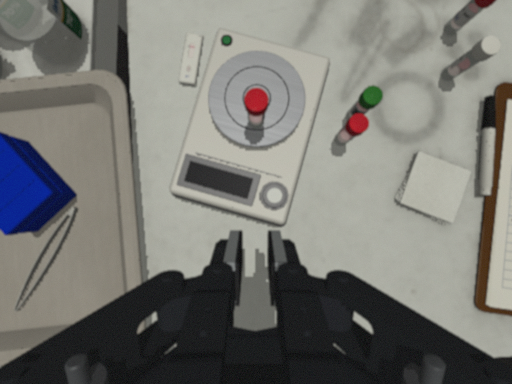

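The wrist view shows the cap at (256,101), its foot near (255,122), the pan around (257,99) and the key at (274,194). Next I'll triangulate the cap, pan and key between the top and wrist views.

```bash
cat >> h.py <<'E'
def ell(s,c,r,frac=(.85,1.15)):
    g=cv2.GaussianBlur(cv2.cvtColor(s["pixels"],cv2.COLOR_BGR2GRAY),(0,0),.8).astype(np.float32)
    pts=[]
    for a in np.linspace(0,2*np.pi,180,endpoint=False):
        rr=np.arange(r*frac[0],r*frac[1],.25)
        x=(c[0]+rr*np.cos(a)).astype(np.float32)[None];y=(c[1]+rr*np.sin(a)).astype(np.float32)[None]
        d=np.gradient(cv2.remap(g,x,y,1)[0]);i=d.argmax();pts.append((x[0,i],y[0,i]))
    P=np.array(pts,np.float32)
    for _ in range(4):
        e=cv2.fitEllipse(P);q=(P-e[0])@np.array([[np.cos(np.radians(e[2])),-np.sin(np.radians(e[2]))],[np.sin(np.radians(e[2])),np.cos(np.radians(e[2]))]])
        k=np.abs(np.hypot(q[:,0]/e[1][0]*2,q[:,1]/e[1][1]*2)-1);P=P[k<=max(np.quantile(k,.85),.02)]
    return e,len(P)
E
python3 - <<'E'
from h import *
T=np.load("top.npy",allow_pickle=True).item();w=np.load("w1.npy",allow_pickle=True).item();W,st=w["s"],w["st"]
eT=ell(T,(244.7,195.3),29);eW=ell(W,(257,99),48);print(eT,eW)
print("pan",cross(ray(T,eT[0][0]),ray(W,eW[0][0],st)),onz(T,eT[0][0],.055),onz(W,eW[0][0],.055,st))
print("cap",cross(ray(T,(243.3,210)),ray(W,(256,101.2),st)),onz(T,(243.3,210),.12),onz(W,(256,101.2),.122,st))
print("key",cross(ray(T,(254,254)),ray(W,(273.5,194.5),st)))
print("va",cross(ray(T,(302.5,213.6)),ray(W,(356.7,123.6),st)))
save("w1c",W,(190,40,350,230),3.1)
E
```

```text
(((243.9121551513672, 195.89712524414062), (59.329402923583984, 60.276981353759766), 8.18773078918457), 175) (((256.13775634765625, 99.82805633544922), (98.05976867675781, 99.86636352539062), 16.447294235229492), 179)
pan (array([ 0.58145318, -0.24385755,  0.05890374]), np.float64(0.0008433134949351872)) [ 0.58168355 -0.2434205   0.055     ] [ 0.58302559 -0.24428672  0.055     ]
cap (array([ 0.5519684 , -0.24355021,  0.12854747]), np.float64(0.0009499479172733686)) [ 0.55218066 -0.24303438  0.12      ] [ 0.55457646 -0.24403471  0.122     ]
key (array([ 0.46915865, -0.26456922,  0.07127725]), np.float64(0.0008390140719623884))
va (array([ 0.54865718, -0.35710192,  0.07382334]), np.float64(0.00113037810807174))
```

View pics/w1c.png

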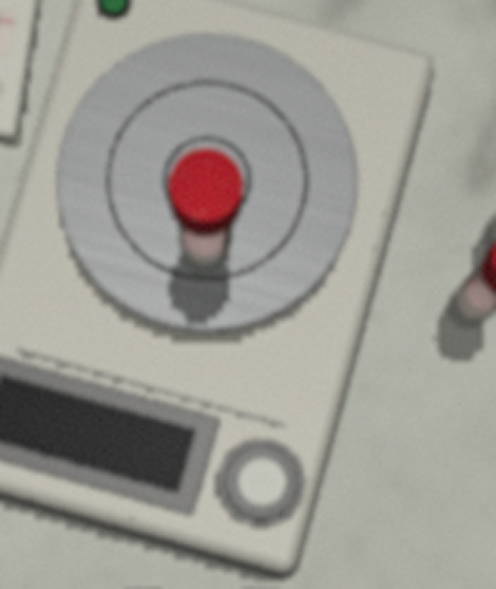

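The crop shows the large groove centred at crop (207,180), which is pixel (256.8,98.1). The foot's near edge is at crop (204,265), pixel (255.8,125.5), and the key is at crop (261,481), pixel (274.2,195.2).

```bash
python3 - <<'E'
from h import *
T=np.load("top.npy",allow_pickle=True).item();w=np.load("w1.npy",allow_pickle=True).item();W,st=w["s"],w["st"]
print("cam",pose(W,st)[1])
print("pan",onz(W,(256.8,98.1),.056,st),dpt(W,(245,98),st))
print("foot near edge",onz(W,(255.8,125.5),.055,st))
print("key",onz(W,(274.2,195.0),.0485,st),dpt(W,(274.2,195),st),onz(T,(254,254),.0485))
print("cap",onz(W,(256,100.5),.128,st))
for y in (240,250,255): print([dpt(W,(x,y),st).round(4).tolist() for x in (237,274)])
E
```

```text
cam [ 0.45186988 -0.24365797  0.37896675]
pan [ 0.58472266 -0.24505855  0.056     ] [ 0.55579807 -0.2337898   0.12638458]
foot near edge [ 0.55195182 -0.24407765  0.055     ]
key [ 0.46998729 -0.26652361  0.0485    ] [ 0.46999772 -0.26653677  0.04830975] [ 0.46724037 -0.26547103  0.0485    ]
cap [ 0.55283792 -0.24402184  0.128     ]
[[0.4368, -0.2348, 0.2383], [0.4369, -0.2534, 0.2381]]
[[0.4332, -0.2354, 0.2478], [0.4335, -0.2526, 0.2488]]
[[0.4316, -0.2357, 0.2519], [0.4318, -0.2524, 0.2529]]
```

```bash
python3 -c "
from h import *
go([0.47,-0.2445,0.14],0,0.35);go([0.505,-0.2445,0.066],0,0.35)"
```

```text
shift [0.0095 0.0026 0.0886] rot [-0.0026  0.0018  0.0059] z [ 0.343 -0.    -0.939]
shift [0.0172 0.0028 0.1701] rot [-0.0026  0.0018  0.0059] z [ 0.343 -0.    -0.939]
```

```bash
python3 -m pendant '[[[0.67,0.002,0.001,0.02,-0.003,0.002,0.006],[0.67,0.004,0.002,0.045,-0.003,0.002,0.006],[0.67,0.007,0.003,0.07,-0.003,0.002,0.006],[0.67,0.009,0.003,0.095,-0.003,0.002,0.006],[0.67,0.012,0.003,0.12,-0.003,0.002,0.006],[0.67,0.014,0.003,0.14,-0.003,0.002,0.006],[0.67,0.016,0.003,0.155,-0.003,0.002,0.006],[0.67,0.017,0.003,0.165,-0.003,0.002,0.006],[0.67,0.017,0.003,0.17,-0.003,0.002,0.006],[0.67,0.017,0.003,0.17,-0.003,0.002,0.006]]]' 20; python3 -c "
from h import *
st=arm.read_state()
a=snapshot('side');s=snapshot('wrist')
np.save('w2.npy',dict(s=s,st=st),allow_pickle=True)
cv2.imwrite('pics/w2.png',np.hstack([cv2.resize(a['pixels'][155:255,190:320],(520,400),interpolation=2),cv2.resize(s['pixels'][0:384,160:400],(250,400))]))
go([0.535,-0.2445,0.066],0,0.35)"
```

```text
time_s: 3.95
ee_pos: [0.5053, -0.2457, 0.0664]
ee_rot: [3.141, -0.351, -0.001]
wrist_force: [-0.8, -0.5, -0.3]
opening: 0.0139
finger_force: 0.0
shift [ 0.0275 -0.0015  0.0109] rot [ 0.0018 -0.0017 -0.0013] z [ 0.343 -0.    -0.939]
```

View pics/w2.png

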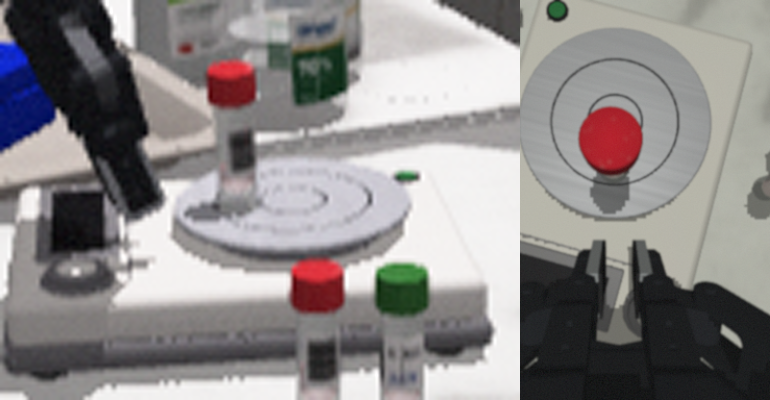

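The side view shows the tip at the pan's edge with its lowest point just above the pan plane. In the wrist view the fingertip gap sits right of the vial axis, so I'll re-measure the lateral offset.

```bash
python3 - <<'E'
from h import *
w=np.load("w2.npy",allow_pickle=True).item();W,st=w["s"],w["st"]
print(st["ee_pos"],st["ee_rot"],pose(W,st)[1])
for c,b in red(W): print(c,b,dpt(W,c,st),onz(W,c,.127,st))
e=ell(W,(252,117),92,(.9,1.12));print(e,onz(W,e[0][0],.056,st))
g=cv2.cvtColor(W["pixels"],cv2.COLOR_BGR2GRAY)
for v in(182,188,194,240): print(v,g[v,225:285].tolist())
for v in (170,178,186): print([onz(W,(250,v),.06,st).round(4)])
d=W["depth"]
for v in(232,236,240,246): print(v,[dpt(W,(u,v),st).round(4).tolist() for u in(237,276)])
E
```

```text
[ 0.5053317  -0.24566549  0.06637214] [ 3.14069693e+00 -3.51195298e-01 -1.33182985e-03] [ 0.52613797 -0.24673903  0.22579657]
[246.7 134.2] [ 217  103   60   64 3022] [ 0.55370515 -0.24398296  0.12754045] [ 0.55385678 -0.2439678   0.127     ]
[448.7 168.3] [ 421  148   55   40 1691] [ 0.54996485 -0.35548242  0.07154435] [ 0.54139878 -0.31638778  0.127     ]
(((250.4464111328125, 118.83367919921875), (185.38685607910156, 185.91078186035156), 38.70194625854492), 177) [ 0.58348793 -0.24430007  0.056     ]
182 [171, 160, 129, 102, 99, 98, 98, 99, 99, 98, 100, 99, 101, 101, 100, 100, 102, 102, 100, 102, 102, 101, 103, 103, 105, 102, 103, 104, 103, 102, 106, 103, 101, 104, 105, 101, 98, 99, 100, 121, 156, 170, 173, 171, 170, 170, 169, 168, 167, 169, 169, 170, 169, 170, 172, 172, 171, 172, 174, 173]
188 [175, 166, 141, 116, 111, 106, 103, 102, 105, 103, 101, 104, 102, 100, 101, 100, 101, 101, 100, 100, 100, 99, 98, 100, 99, 101, 99, 98, 97, 98, 98, 99, 100, 98, 98, 98, 99, 97, 99, 119, 156, 172, 174, 175, 174, 177, 174, 176, 175, 175, 174, 175, 174, 174, 174, 173, 173, 170, 171, 170]
194 [1
[... 209 characters left out ...]
68, 166, 165, 166, 166, 168, 166, 166, 167, 168, 164, 166, 166, 165, 165, 167, 168, 167]
240 [54, 58, 69, 84, 91, 91, 92, 92, 93, 93, 91, 89, 80, 55, 28, 22, 48, 107, 159, 180, 180, 182, 183, 181, 181, 182, 181, 180, 180, 179, 181, 180, 182, 181, 180, 181, 181, 176, 154, 129, 115, 104, 83, 53, 28, 23, 42, 68, 87, 91, 94, 91, 92, 91, 93, 89, 88, 73, 64, 55]
[array([ 0.5508, -0.2441,  0.06  ])]
[array([ 0.546 , -0.2441,  0.06  ])]
[array([ 0.5412, -0.2441,  0.06  ])]
232 [[0.5151, -0.2375, 0.077], [0.515, -0.2582, 0.0764]]
236 [[0.5133, -0.2377, 0.0808], [0.5133, -0.2578, 0.0815]]
240 [[0.5118, -0.238, 0.0862], [0.5117, -0.2575, 0.0859]]
246 [[0.5095, -0.2384, 0.092], [0.5095, -0.257, 0.0921]]
```

```bash
python3 -m pendant '[[[0.67,0,-0.002,0.002,0.001,-0.001,-0.001],[0.67,0.004,-0.0028,0.0045,0.002,-0.002,-0.001],[0.67,0.009,-0.0028,0.0063,0.002,-0.002,-0.001],[0.67,0.0135,-0.0028,0.008,0.002,-0.002,-0.001],[0.67,0.018,-0.0028,0.0097,0.002,-0.002,-0.001],[0.67,0.0222,-0.0028,0.0112,0.002,-0.002,-0.001],[0.67,0.0241,-0.0028,0.0119,0.002,-0.002,-0.001],[0.67,0.026,-0.0028,0.0126,0.002,-0.002,-0.001],[0.67,0.0279,-0.0028,0.0133,0.002,-0.002,-0.001],[0.67,0.0279,-0.0028,0.0133,0.002,-0.002,-0.001]]]' 20; cat >m.py <<'E'
from h import *
import sys
n=sys.argv[1];st=arm.read_state();W=snapshot("wrist");S=snapshot("side")
np.save(n+".npy",dict(s=W,st=st,side=S),allow_pickle=True)
print(st["ee_pos"].round(4),st["ee_rot"].round(4),st["wrist_force"].round(2))
for c,b in red(W):
    if b[4]>1500: print(c,b,dpt(W,c,st).round(4))
for c,b in red(S):
    if c[1]<210 and c[0]>235 and b[4]>80: print("side cap",c,b)
cv2.imwrite(f"pics/{n}.png",np.hstack([cv2.resize(S['pixels'][155:255,190:320],(520,400),interpolation=2),cv2.resize(W['pixels'][60:260,190:320],(260,400),interpolation=2)]))
E
python3 m.py w3
```

```text
time_s: 5.3
ee_pos: [0.5363, -0.243, 0.0635]
ee_rot: [-3.141, -0.349, -0.0]
wrist_force: [-0.3, -0.4, -0.2]
opening: 0.0139
finger_force: 0.0
[ 0.5363 -0.243   0.0635] [-3.1411e+00 -3.4940e-01 -3.0000e-04] [-0.34 -0.37 -0.24]
[254.1 219. ] [ 222  187   65   64 3217] [ 0.5545 -0.2441  0.1279]
[460.3 222.1] [ 431  203   58   40 1840] [ 0.5512 -0.3553  0.0721]
side cap [247.3 175.5] [242 170  12  12 122]
```

View pics/w3.png

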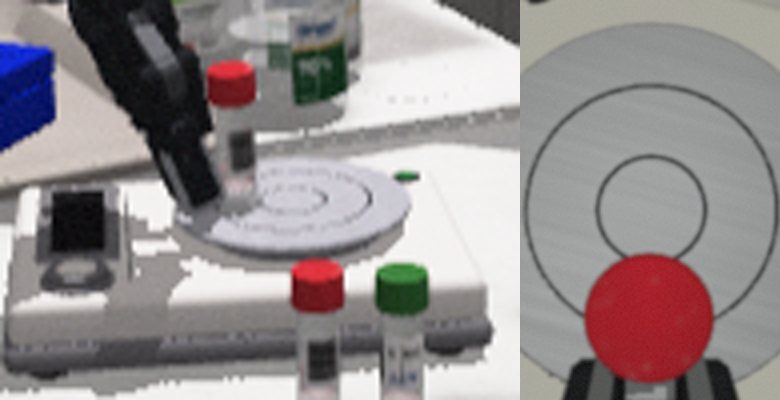

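The tips are centred behind the foot, with the cap at x 649, the finger midpoint at 651 and the ring at 652. Contact is about to start and nothing has moved yet, so I'll push slowly.

```bash
python3 -m pendant '[[[0.67,0.0019,0,0.0007,0,0,0],[0.67,0.0038,0,0.0014,0,0,0],[0.67,0.0056,0,0.0021,0,0,0],[0.67,0.0075,0,0.0028,0,0,0],[0.67,0.0094,0,0.0034,0,0,0],[0.67,0.0113,0,0.0041,0,0,0],[0.67,0.0132,0,0.0048,0,0,0],[0.67,0.015,0,0.0055,0,0,0],[0.67,0.0169,0,0.0062,0,0,0],[0.67,0.0169,0,0.0062,0,0,0]]]' 20; python3 m.py w4; python3 -c "
from h import *
for n,g,in(('w3',(256,164)),('w4',(256,118))):
    w=np.load(n+'.npy',allow_pickle=True).item();W,st=w['s'],w['st'];p=proj(W,[.5835,-.2443,.056],st)
    e=ell(W,g if n=='w3' else p,92 if 0 else 94,(.92,1.08));print(p,e,onz(W,e[0][0],.056,st))"
```

```text
time_s: 6.65
ee_pos: [0.5543, -0.2431, 0.0635]
ee_rot: [-3.141, -0.349, -0.0]
wrist_force: [-0.6, 0.5, -0.1]
opening: 0.0145
finger_force: 0.0
[ 0.5543 -0.2431  0.0635] [-3.1411e+00 -3.4940e-01 -2.0000e-04] [-0.56  0.46 -0.12]
[254.6 229.2] [ 223  197   64   65 3292] [ 0.5691 -0.2442  0.1281]
[461.7 254.7] [ 433  235   58   42 1893] [ 0.5521 -0.3545  0.0732]
side cap [255.4 174.2] [250 169  11  11 102]
[254.84258433 167.32463931] (((255.14222717285156, 166.03697204589844), (191.0244903564453, 191.5049285888672), 85.02106475830078), 156) [ 0.58428548 -0.24448091  0.056     ]
[254.7977278  197.14781419] (((255.18516540527344, 195.947509765625), (192.5984344482422, 192.9832000732422), 64.71670532226562), 153) [ 0.58422277 -0.24453248  0.056     ]
```

View pics/w4.png

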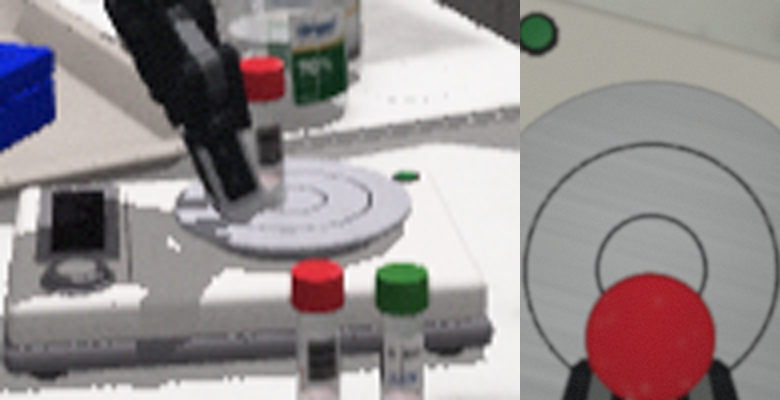

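The vial slid 14.6 mm upright and stayed central in the cradle. About 14.5 mm remains.

```bash
python3 -m pendant '[[[0.67,0.0019,0,0.0007,0,0,0],[0.67,0.0038,0,0.0014,0,0,0],[0.67,0.0056,0,0.0021,0,0,0],[0.67,0.0075,0,0.0028,0,0,0],[0.67,0.0094,0,0.0034,0,0,0],[0.67,0.0113,0,0.0041,0,0,0],[0.67,0.0125,0,0.0046,0,0,0],[0.67,0.0132,0,0.0048,0,0,0],[0.67,0.0132,0,0.0048,0,0,0],[0.67,0.0132,0,0.0048,0,0,0]]]' 20; python3 m.py w5; python3 -c "
from h import *
w=np.load('w5.npy',allow_pickle=True).item();W,st=w['s'],w['st'];p=proj(W,[.5842,-.2445,.056],st)
e=ell(W,p,95,(.92,1.08));print(p,e,onz(W,e[0][0],.056,st))
T=snapshot('top')
for c,b in red(T):
  if c[0]<260: print(c,onz(T,c,.127),dpt(T,c))"
```

```text
time_s: 8.0
ee_pos: [0.5681, -0.243, 0.0634]
ee_rot: [-3.141, -0.349, -0.0]
wrist_force: [-0.8, -0.3, -0.3]
opening: 0.0142
finger_force: 0.1
[ 0.5681 -0.243   0.0634] [-3.141e+00 -3.492e-01 -4.000e-04] [-0.8  -0.31 -0.25]
[254.7 226.9] [ 223  195   64   64 3324] [ 0.5838 -0.2443  0.129 ]
[463.  279.8] [ 434  259   58   44 1947] [ 0.5524 -0.3556  0.0718]
side cap [262.4 172.8] [257 168  11  11 107]
[255.15604509 219.02686811] (((255.3205108642578, 219.39193725585938), (193.86854553222656, 195.05059814453125), 1.457000494003296), 144) [ 0.58398244 -0.24459849  0.056     ]
[243.8 194. ] [ 0.58100914 -0.24343898  0.127     ] [ 0.58108403 -0.24343375  0.12578474]
```

View pics/w5.png

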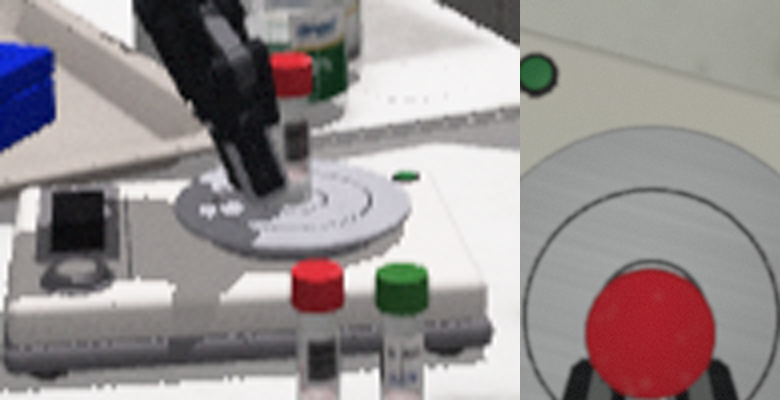

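The cap is at (0.5838,-0.2443) and the pan centre at (0.5840,-0.2446), so the vial is centred. I'll back off straight along -x, then rise and check.

```bash
python3 -m pendant '[[[0.67,-0.0019,0,-0.0007,0,0,0],[0.67,-0.0047,0,-0.0017,0,0,0],[0.67,-0.0094,0,-0.0034,0,0,0],[0.67,-0.0188,0,-0.0069,0,0,0],[0.67,-0.0282,0,-0.0103,0,0,0],[0.67,-0.0376,0,-0.0137,0,0,0],[0.67,-0.047,0,-0.0172,0,0,0],[0.67,-0.055,0,-0.03,0,0,0],[0.67,-0.055,0,-0.055,0,0,0],[0.67,-0.055,0,-0.08,0,0,0]]]' 20; python3 m.py w6; python3 -c "
from h import *
w=np.load('w6.npy',allow_pickle=True).item();W,st=w['s'],w['st'];p=proj(W,[.584,-.2445,.056],st)
print(p);print(red(W))
T=snapshot('top');e=ell(T,(244,195.5),29);print(e[0],onz(T,e[0][0],.056))
for c,b in red(T):
  if c[0]<260: print(c,onz(T,c,.127),dpt(T,c))
go([.470,-.2655,.11],0,0)
k=proj(W,[.47,-.2655,.0485],st);print('key px',k)
"
```

```text
time_s: 9.4
ee_pos: [0.4882, -0.2431, 0.1208]
ee_rot: [-3.141, -0.349, -0.001]
wrist_force: [1.3, -0.3, 0.1]
opening: 0.0139
finger_force: 0.0
[ 0.4882 -0.2431  0.1208] [-3.1411e+00 -3.4900e-01 -6.0000e-04] [ 1.3  -0.31  0.07]
side cap [261.6 173. ] [256 168  12  11 125]
[255.01487489 119.48255643]
[(array([254.7,  82.3]), array([ 235,   60,   40,   46, 1428], dtype=int32)), (array([403.7, 157.4]), array([386, 143,  37,  29, 835], dtype=int32))]
((243.85401916503906, 195.99923706054688), (59.485992431640625, 60.397891998291016), 1.0973236560821533) [ 0.5814219  -0.24331312  0.056     ]
[243.7 194. ] [ 0.58100587 -0.24325776  0.127     ] [ 0.58091092 -0.24326475  0.12854085]
shift [-0.0221  0.0218  0.004 ] rot [ 1.300e-03 -3.517e-01 -3.000e-04] z [ 0. -0. -1.]
key px [280.46224013 258.41300028]
```

View pics/w6.png

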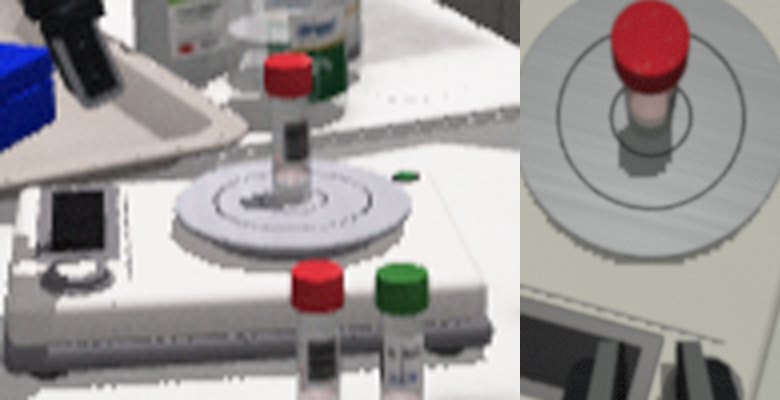

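The vial stands upright and alone in the inner ring, with cap and pan agreeing within 0.5 mm in the top view. Now I'll close the fingers and go over the key.

```bash
python3 -m pendant '[[[1,-0.005,0.005,-0.01,0,-0.09,0],[1,-0.01,0.011,-0.01,0,-0.18,0],[1,-0.016,0.017,-0.008,0,-0.27,0],[1,-0.023,0.023,0.003,0.001,-0.352,0],[1,-0.023,0.023,0.004,0.001,-0.352,0],[1,-0.023,0.023,0.004,0.001,-0.352,0],[1,-0.023,0.023,0.004,0.001,-0.352,0],[1,-0.023,0.023,0.004,0.001,-0.352,0],[1,-0.023,0.023,0.004,0.001,-0.352,0],[1,-0.023,0.023,0.004,0.001,-0.352,0]]]' 20; python3 -c "
from h import *
st=arm.read_state();W=snapshot('wrist');S=snapshot('side')
cv2.imwrite('pics/w7.png',np.hstack([cv2.resize(S['pixels'][155:255,190:320],(468,360),interpolation=2),cv2.resize(W['pixels'][150:384,156:356],(308,360),interpolation=2)]))
print(st['ee_pos'],st['ee_rot']);go([.469,-.2655,.053],0,0);print(proj(W,[.469,-.266,.0485],st))"
```

```text
time_s: 10.8
ee_pos: [0.4689, -0.2661, 0.1083]
ee_rot: [-3.14, 0.002, -0.0]
wrist_force: [-0.5, 0.2, -0.5]
opening: 0.0002
finger_force: 0.0
[ 0.4688933  -0.26606276  0.10831872] [-3.14018867e+00  2.33044492e-03 -7.22044606e-05]
shift [ 0.0003 -0.0004  0.0552] rot [-0.0015  0.0026  0.0001] z [ 0. -0. -1.]
[253.11331872 210.75315761]
```

View pics/w7.png

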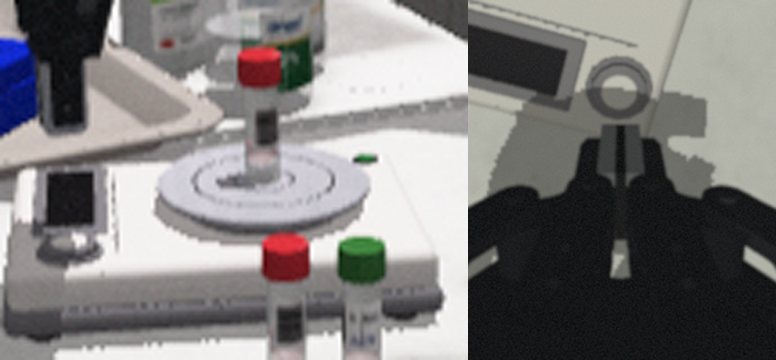

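The key is at wrist pixel (254,207), about 2 mm farther in x than the tool axis. I'll shift 2 mm and press.

```bash
python3 -m pendant '[[[1,0.001,0,0.02,0,0.002,0],[1,0.002,0,0.04,0,0.002,0],[1,0.002,0,0.052,0,0.002,0],[1,0.002,0,0.057,0,0.002,0],[1,0.002,0,0.059,0,0.002,0],[1,0.002,0,0.061,0,0.002,0],[1,0.002,0,0.0625,0,0.002,0],[1,0.002,0,0.0636,0,0.002,0],[1,0.002,0,0.0636,0,0.002,0],[1,0.002,0,0.0636,0,0.002,0]]]' 20
```

```text
time_s: 12.15
ee_pos: [0.471, -0.2662, 0.0448]
ee_rot: [-3.14, 0.0, 0.0]
wrist_force: [0.1, -0.7, 3.6]
opening: -0.0002
finger_force: 2.0
```

```bash
python3 -m pendant '[[[1,0,0,0.0004,0,0,0],[1,0,0,0.0007,0,0,0],[1,0,0,0.001,0,0,0],[1,0,0,0.001,0,0,0],[1,0,0,0.001,0,0,0],[1,0,0,0.001,0,0,0],[1,0,0,0.001,0,0,0],[1,0,0,0.001,0,0,0],[1,0,0,0.001,0,0,0],[1,0,0,0.001,0,0,0]]]' 20
```

```text
time_s: 13.4
ee_pos: [0.4711, -0.2661, 0.0441]
ee_rot: [-3.14, 0.0, 0.0]
wrist_force: [-1.6, 0.1, 10.3]
opening: -0.0001
finger_force: 5.2
```

The force jumped to 10 N at z = 44 mm, so the key is on its stop. Releasing now.

```bash
python3 -m pendant '[[[1,0,0,-0.002,0,0,0],[1,0,0,-0.006,0,0,0],[1,0,0,-0.015,0,0,0],[1,0,0,-0.03,0,0,0],[1,0,0,-0.05,0,0,0],[1,0,0,-0.07,0,0,0],[1,0,0,-0.09,0,0,0],[1,0,0,-0.1,0,0,0],[1,0,0,-0.1,0,0,0],[1,0,0,-0.1,0,0,0]]]' 20; python3 -c "
from h import *
T=snapshot('top');S=snapshot('side')
e=ell(T,(244,195.5),29);print(e[0],onz(T,e[0][0],.056))
for c,b in red(T):
  if c[0]<310: print(c,onz(T,c,.127))
for c,b in red(S):
  if c[0]<275 and c[0]>235: print('side',c,b)
print(arm.read_state()['wrist_force'])"
```

```text
time_s: 14.65
ee_pos: [0.4704, -0.2659, 0.143]
ee_rot: [-3.14, 0.001, 0.0]
wrist_force: [-0.5, 0.8, 0.2]
opening: -0.0002
finger_force: 0.0
((243.8694305419922, 195.7711181640625), (59.44232940673828, 59.98500061035156), 166.8733367919922) [ 0.5818747  -0.24333532  0.056     ]
[243.7 194.1] [ 0.58082428 -0.2432611   0.127     ]
[302.4 213.6] [ 0.54735875 -0.35020048  0.127     ]
side [261.6 173. ] [256 168  12  11 125]
side [268.9 226.1] [263 220  13  13 155]
[0.60242659 0.16129015 0.17876657]
```

```bash
python3 -c "
from rig import ticket
print(ticket.finish_job())"
```

```text
the job is handed in; nothing more can be done
None
```

The vial stands upright in the inner ring, about 1 mm from the pan's centre by the last top-view check; the key was pressed to its stop and released, and the job is handed in (no verdict was returned).

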